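# Clip the three-armed plate onto the decorating turntable

## Task

Get the turntable ready for decorating the chocolate apples: take the three-armed plate by its hub, set it on the white turntable base with one arm over each of the three balls, and push it down between the orange clips until their springs pull it fully home and level. Let go of it and leave the round and the four-armed plate where they are.

Things in the scene. Friction and masses are not known exactly. Their poses are not given: they have to be found in the camera images.
- turntable: fixed white round base, 166 mm dia, 24 high; origin centre of underside, z up. 3 steel balls (24 mm, tops at 44) at radius 48, at 0/120/240 deg from its x; outside each an orange spring clip (roller at radius 73, height 59; flared to height 94). Plate pushed down (5-20 N, more than its weight) spreads the clips; they then pull it down. Home: arms over balls, hub centre on axis, 83 mm above origin
- three_arm_hub (a point): the right plate, 0.2-0.33 kg: aluminium, 3 arms 42 mm wide, 72 mm from centre to end, at 0/120/240 deg from the point's x, top face 24 mm above the counter; a V groove (36 wide, 18 deep) under each fits any ball. Upright round teal hub, 34 mm dia, 56 tall (24 to 80 mm above the counter). Site: hub centre, half-way up, 52 mm above the plate's underside; z up
- round_hub (a point): plate of another stand: aluminium round disc, 136 mm dia, top face 24 mm above the counter. Hub as on the three-armed plate; point at the hub's centre, 52 mm above the counter.
- four_arm_hub (a point): plate of another stand: aluminium cross, 4 arms 26 mm wide, 70 mm from centre to end, top face 24 mm above the counter. Hub as on the three-armed plate; point at the hub's centre, 52 mm above the counter.
Not all that is in view belongs to the job. Leave any blue look-alike of the part that bears three_arm_hub alone. Leave any brown look-alike of the turntable alone.

How it is judged:
At the end, for the whole second after the job is handed in: The three-armed plate is home on the balls and under the clips: hub centre within 10 mm of the turntable's axis and 79.5 to 86.5 mm above the turntable's underside, tilted less than 4 degrees; the other two plates are within 40 mm of where they were (horizontal distance between three_arm_hub and turntable below 0.01 m and z of three_arm_hub in the frame of turntable between 0.0795 and 0.0865 m and angle between three_arm_hub's own z axis and vertical below 0.07 rad and distance of each of round_hub, four_arm_hub from where it was at the start of the episode below 0.04 m); the robot touches nothing.
It fails at once if another plate is moved more than 40 mm from its place (distance of any of round_hub, four_arm_hub from where it was at the start of the episode above 0.04 m).
It also fails if it takes over 38 s, if anything falls off the work surface, if the arm or the gripper's body presses on something with over 40 N, if the wrist force passes 120 N, or if a joint passes its speed limit or range.

## Robot

A 6-joint arm with a two-finger parallel gripper is mounted at the origin on the work surface. World frame = base frame: x ahead of the robot, y to its left, z up, the work surface at z = 0. Lengths are in m, angles in rad, forces in N, time in s.
With the tool pointing down it reaches from about 0.35 to 0.775 m from the base axis. Payload 5.5 kg.
Tool frame: the origin (TCP) lies midway between the tips of the shut fingers; the grasp point (between the pads) lies 19 mm behind it; z points along the fingers, y is the line along which they close (so a half turn about z gives the same grasp; the last joint's range is limited). The gripper opens to 85 mm and grips with 20 to 120 N. Pads are 22 mm wide; open, the fingers measure 114 mm over their backs; the gripper's body (76 mm by 85 mm) begins 54 mm behind the grasp point. The pads swing forward as they close: fully open they stand 13 mm farther back than shut.
Start: joints at [1.089, 0.313, 0.046, 1.304, 0, 1.431], TCP at [0.193, 0.542, 0.231] pointing down, gripper open.
Joint ranges: [-2.76, 2.76], [-0.86, 1.69], [-1.03, 1.26], [-2.2, 2.34], [-1.47, 1.5], [-3.14, 3.14]. Speed limits (rad/s): [2.57, 2.57, 3.14, 3.14, 3.14, 3.14].

## Interface

Orientations are given as a unit quaternion [w, x, y, z].
In Python, from workcell import env gives the robot as it stands.
- The arm moves only by the tool move_arm, never from a script. Its argument "targets" is a list of rows, each a list of 3 entries, a list of its own where there are three numbers: the shift along the tool's x, y, z in mm, then the turn, a rotation vector about the tool's x, y, z in units of 10 degrees (1.0 is 10 degrees), then the closure, from -1 (fully open) to 1 (shut). In form: [[[dx, dy, dz], [ax, ay, az], gripper], ...]. A call has 1 to 5 rows; each row is the pose to reach, as a shift and turn from the pose commanded when the call began, along the tool's axes at that moment; what a row does not reach only later rows make up. A row lasts 1/8 s, in which the tool goes at most 62.5 mm and 10.7 degrees, less where a joint would pass 70% of its speed; a pose out of reach is approached as far as the arm can. A call with a gripper value outside its range is refused whole. The fingers move at their own pace and stop on an object; "squeeze" is the grip in N (left out, the last holds). Time passes only in rows, so rows that repeat a pose let the fingers close. It gives the time, the measured TCP pose, the force, the opening and the grip force at its end, in the units of the state.
- env.get_state(): the state, without advancing time (a new reading comes with each control period).
- env.read_camera(name): name is "scene" or "top" or "wrist"; returns a dict with "pixels" (400x640x3 uint8, red, green, blue), "fovy" (degrees; the focal length in pixels is half the picture's height over the tangent of half this angle, whatever the lens; pixels are square), "cx", "cy" (the principal point, pixels), "extrinsics" (4x4, takes a point from world to camera coordinates); the wrist camera has in their place "mount" (4x4, takes a point from camera to tool coordinates, whose origin is the TCP and whose axes are the flange's). Camera axes: x right, y up, looking along -z (the intrinsics and any distortion apply to the point x, -y, -z); pixel columns grow to the right and rows downward; lengths in m; the calibration is good to about 2 mm. A picture is of the moment at which its call begins: read the wrist's pose just before it. There is no depth.
- env.hand_in(): hands the job in; it is judged then, once.
Trained networks look in a picture, given as the dict that the camera call returned (one of the last four; its "shot" number tells which), for a name from the list of things; names that differ only in an ending like _2 or _b are one class to them, and where a whole thing is asked for, a point or a joint stands for the part that bears it (a point fixed in the world has none). Each returns a list of dicts, best first, with "confidence" (0 to 1); they miss things now and then, are a little off and sometimes report something else, mostly with a low value. They report only what shows in the picture. A call takes as long as a camera call. They do not tell look-alikes from the thing itself.
- env.spot_in(thing, picture): "centre" ([x, y, z] in m, in world coordinates, good to about 4 mm: the middle of the surface that is visible of it).
- env.regions_of(thing, picture): "mask" (400x640 bool, what is visible of it).
- env.landmark_of(thing, picture): "centre" ([x, y, z] in m, in world coordinates, good to about 4 mm: a listed point, or the origin of a listed thing).
The state is a dict: "clock": time; "joint_pos": joint angles; "qvel": joint speeds; "tau": joint torques, N m; "tcp_pos": TCP position; "orientation": TCP orientation; "wrist_force": force on the tool from outside, world axes, zero at the start; "ft_torque": the same for the moment, N m; "finger_gap": finger opening in m; "grip_force": force on a finger pad.
Only numpy, scipy, OpenCV 4.12 (cv2) and the standard library are available. Lean on these libraries where they do the work, as an engineer would, in place of code of your own. Each camera call takes 0.05 s, during which the arm holds its last target. There are 200 camera calls.

## Working session

There is one attempt and no reset: what is moved stays moved. The work goes in short steps, Python scripts to look and compute and a tool call to move; the robot and the scene stay as the last step left them, time stands still between calls to the robot, and variables do not carry over. Pictures are saved under pics/ and viewed, at most 10 in all, crops included, and the job is handed in when it is done.

Besides the shell and the picture viewer there is one more tool, called after "Emit:" as name(argument=value, ...) on one line, values as JSON. move_arm: Moves the arm, as the interface text tells. Its arguments: {"type":"object","properties":{"targets":{"type":"array","items":{"type":"array"}},"squeeze":{"type":"number"}},"required":["targets"]}

```bash
mkdir -p pics; cat > h.py <<'E'
import numpy as np, cv2
from workcell import env
def save(p,n): cv2.imwrite('pics/'+n,cv2.cvtColor(p['pixels'],cv2.COLOR_RGB2BGR))
E
python3 - <<'E'
from h import *
for c in ['top','scene']:
    p=env.read_camera(c); save(p,c+'1.png'); print(c,p['fovy'],p['cx'],p['cy'],[k for k in p],np.round(p['extrinsics'],3).tolist())
    for t in ['turntable','three_arm_hub','round_hub','four_arm_hub']:
        print(t,[(np.round(d['centre'],3).tolist(),round(d['confidence'],2)) for d in env.landmark_of(t,p)])
s=env.get_state();print(s)
E
```

```text
top 55.00383700346595 327.34179357103864 206.50845389725956 ['pixels', 'fovy', 'cx', 'cy', 'extrinsics', 'shot'] [[0.004, -1.0, 0.007, -0.16], [0.983, 0.005, 0.184, -0.457], [-0.184, 0.006, 0.983, -1.343], [0.0, 0.0, 0.0, 1.0]]
turntable [([0.466, -0.677, 0.0], 0.82)]
three_arm_hub [([0.247, 0.385, 0.053], 0.63)]
round_hub [([0.675, 0.195, 0.052], 0.73)]
four_arm_hub [([0.424, 0.288, 0.054], 0.68)]
scene 47.86325580223489 322.2398116454898 201.40008917910507 ['pixels', 'fovy', 'cx', 'cy', 'extrinsics', 'shot'] [[0.632, 0.775, -0.001, -0.17], [-0.627, 0.511, 0.588, 0.328], [0.456, -0.371, 0.809, -1.999], [0.0, 0.0, 0.0, 1.0]]
turntable [([0.488, -0.167, 0.001], 0.86), ([0.471, -0.675, 0.001], 0.8)]
three_arm_hub [([0.254, 0.392, 0.057], 0.95), ([0.474, 0.092, 0.053], 0.9)]
round_hub [([0.678, 0.197, 0.05], 0.76)]
four_arm_hub [([0.42, 0.292, 0.052], 0.95)]
{'clock': 0.5, 'joint_pos': array([1.08937353e+00, 3.13214979e-01, 4.60520121e-02, 1.30358609e+00,
       1.51094334e-05, 1.43120112e+00]), 'qvel': array([ 7.90954851e-04, -4.76461132e-04, -2.51834542e-04,  2.25777912e-04,
        9.26282480e-05,  1.39237473e-05]), 'tau': array([-7.57329726e-04, -4.79996502e+01,  2.98535836e+01,  1.96175170e-03,
       -1.49918906e-04,  1.81442637e-06]), 'tcp_pos': array([0.19275879, 0.54175319, 0.23129499]), 'orientation': array([2.78685212e-08, 1.70082898e-01, 9.85429758e-01, 2.48123640e-05]), 'wrist_force': array([ 0.2269546 ,  0.47289594, -0.47274476]), 'ft_torque': array([-0.00734519, -0.07061529,  0.04903163]), 'grip_force': 0.0, 'finger_gap': 0.0852924406470816}
```

View pics/top1.png

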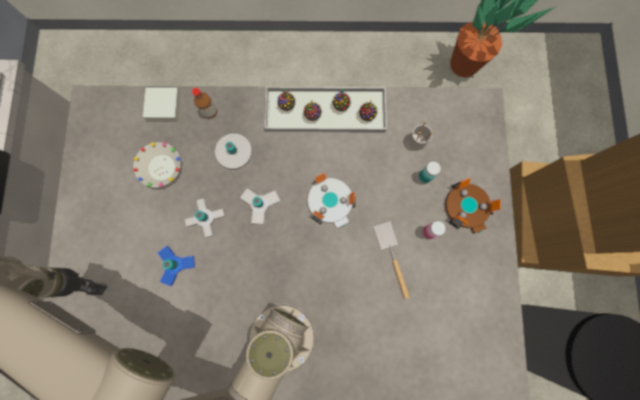

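View pics/scene1.png

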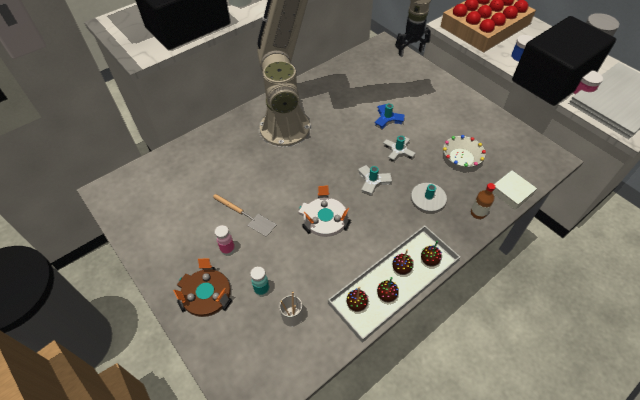

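The right base is the white one near (0.488,-0.167), at pixel (330,200). The right plate is the aluminium one near (0.474,0.092), at pixel (258,205). Its blue twin at (172,265) and the brown base at (469,205) are decoys. Next I'll get rectified coarse yaws and the first move.

```bash
cat >> h.py <<'E'
from scipy.spatial.transform import Rotation as R
def pose():
    s=env.get_state(); q=s['orientation']; return np.array(s['tcp_pos']), R.from_quat([q[1],q[2],q[3],q[0]])
def rel(target, yaw=None):
    "shift (mm, tool) and turn (10deg) to TCP target, pointing down, tool x at yaw (mod pi, nearest)"
    p,r=pose(); x=r.as_matrix()[:,0]; y0=np.arctan2(x[1],x[0])
    yaw=y0 if yaw is None else y0+(yaw-y0+np.pi/2)%np.pi-np.pi/2
    c,s=np.cos(yaw),np.sin(yaw)
    t=R.from_matrix(np.array([[c,s,0],[s,-c,0],[0,0,-1]]))
    print('shift',np.round(r.inv().apply(np.array(target)-p)*1e3,1),'turn',np.round(np.degrees((r.inv()*t).as_rotvec())/10,2),'yaw0',round(np.degrees(y0),1))
def cam(pic,p=None,r=None):
    "world->cam 4x4"
    if 'extrinsics' in pic: return np.array(pic['extrinsics'])
    T=np.eye(4);T[:3,:3]=r.as_matrix();T[:3,3]=p
    return np.linalg.inv(T@np.array(pic['mount']))
def project(pic,E,P):
    P=np.atleast_2d(P); c=P@E[:3,:3].T+E[:3,3]; f=200/np.tan(np.radians(pic['fovy']/2))
    return np.c_[pic['cx']+f*c[:,0]/-c[:,2], pic['cy']+f*-c[:,1]/-c[:,2]]
def rect(pic,E,c,z,half=.1,n=400):
    "top-down ortho view on plane z: col = -y (left is +y), row = -x (up is +x)"
    g=np.linspace(half,-half,n); X,Y=np.meshgrid(c[0]+g,c[1]+g,indexing='ij')
    m=project(pic,E,np.c_[X.ravel(),Y.ravel(),np.full(X.size,z)]).astype(np.float32).reshape(n,n,2)
    return cv2.remap(pic['pixels'],m[...,0],m[...,1],cv2.INTER_CUBIC)
def put(im,n): cv2.imwrite('pics/'+n,cv2.cvtColor(im,cv2.COLOR_RGB2BGR))
E
python3 - <<'E'
from h import *
rel([.46,.09,.33],np.arctan2(.09,.46)+np.pi)
w=env.read_camera('wrist'); print(np.round(w['mount'],3),w['fovy'],w['cx'],w['cy'])
E
```

```text
shift [-403.2 -336.   -98.7] turn [ 0.    0.   -3.07] yaw0 160.4
[[ 0.     0.945  0.328  0.084]
 [ 1.    -0.    -0.     0.   ]
 [-0.     0.328 -0.945 -0.143]
 [ 0.     0.     0.     1.   ]] 62.96671994873303 323.62085745562064 193.59753843155036
```

Emit:
move_arm(targets=[[[-60,-50,0],[0,0,-0.5],-1],[[-115,-95,0],[0,0,-1],-1],[[-170,-140,0],[0,0,-1.5],-1],[[-220,-185,0],[0,0,-2],-1],[[-270,-230,0],[0,0,-2.5],-1]])

```text
clock: 1.18
tcp_pos: [0.3506, 0.27, 0.2316]
orientation: [0.001, -0.049, 0.999, 0.0]
wrist_force: [0.3, 0.6, 0.7]
finger_gap: 0.0856
grip_force: 0.0
```

Emit:
move_arm(targets=[[[-45,-35,0],[0,0,0],-1],[[-90,-75,0],[0,0,0],-1],[[-130,-108,0],[0,0,0],-1],[[-140,-114,10],[0,0,0],-1],[[-140,-114,20],[0,0,0],-1]])

```text
clock: 1.8
tcp_pos: [0.4999, 0.171, 0.2104]
orientation: [-0.0, -0.047, 0.999, 0.0]
wrist_force: [0.4, 0.2, 0.1]
finger_gap: 0.085
grip_force: 0.0
```

```bash
python3 - <<'E'
from h import *
p,r=pose(); w=env.read_camera('wrist'); print(p,r.as_matrix()[:,0]); save(w,'w1.png')
E=cam(w,p,r)
for t in ['three_arm_hub','turntable']:
    print(t,[(np.round(d['centre'],4).tolist(),round(d['confidence'],2)) for d in env.landmark_of(t,w)])
d=env.landmark_of('three_arm_hub',w)
c=min([x['centre'] for x in d],key=lambda q:np.hypot(q[0]-.474,q[1]-.092)) if d else [.474,.092]
a=rect(w,E,c,.024); put(a,'r1.png')
np.savez('w1.npz',c=c,E=E)
rel([c[0],c[1],.15])
E
```

```text
[0.4998947  0.17104657 0.21037915] [-9.95647388e-01 -9.31956030e-02  9.26606243e-04]
three_arm_hub [([0.4716, 0.0916, 0.0518], 0.78), ([0.4195, 0.2903, 0.0565], 0.23)]
turntable [([0.49, -0.1713, 0.0053], 0.95)]
shift [ 34.3 -77.8  61.1] turn [ 0.   -0.01 -0.  ] yaw0 -174.5
```

```bash
python3 - <<'E'
from h import *
a=cv2.imread('pics/r1.png'); b=cv2.resize(cv2.imread('pics/w1.png')[:, :],(400,250))
v=np.zeros((400,800,3),np.uint8); v[:,:400]=a; v[:250,400:]=b; cv2.imwrite('pics/v1.png',v)
E
```

```text
(no output)
```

View pics/v1.png

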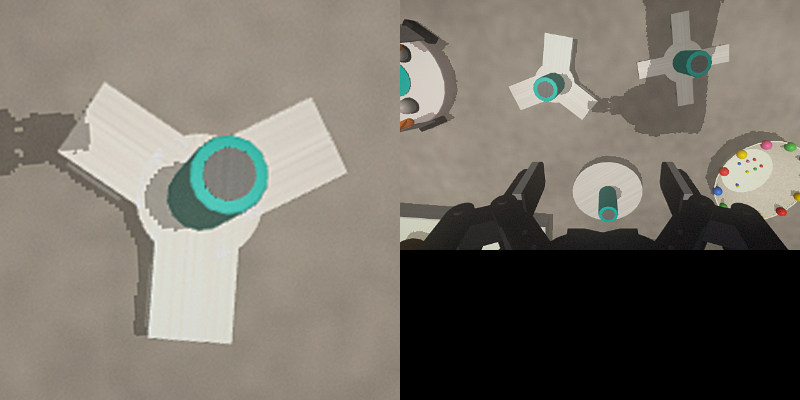

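The rectified view (0.5 mm/px) puts the plate arm ends at (190,341), (330,135) and (82,117). That gives centre (0.4727,0.0912) and 72 mm arms, as expected, at 55.8/175.8/-64.2 deg. Next I'll look at the turntable from close up.

Emit:
move_arm(targets=[[[10,-60,0],[0,0,0],-1],[[20,-120,0],[0,0,0],-1],[[20,-180,0],[0,0,0],-1],[[20,-230,0],[0,0,0],-1],[[20,-230,0],[0,0,0],-1]])

```text
clock: 2.62
tcp_pos: [0.5019, -0.0616, 0.212]
orientation: [0.001, -0.045, 0.999, -0.0]
wrist_force: [0.5, 0.5, 0.0]
finger_gap: 0.085
grip_force: 0.0
```

```bash
python3 - <<'E'
from h import *
p,r=pose(); w=env.read_camera('wrist'); print(p,r.as_matrix()[:,0]); save(w,'w2.png')
E=cam(w,p,r)
d=env.landmark_of('turntable',w); print([(np.round(x['centre'],4).tolist(),round(x['confidence'],2)) for x in d])
c=[.489,-.170]
v=np.hstack([rect(w,E,c,.024,.11),rect(w,E,c,.044,.11)]); put(v,'v2.png')
rel([.4727,.0912,.15])
E
```

```text
[ 0.50186492 -0.06158897  0.2119505 ] [-0.995869   -0.09079016 -0.0014419 ]
[([0.4879, -0.1726, 0.0022], 0.98)]
shift [ 14.4 152.2  61.8] turn [0. 0. 0.] yaw0 -174.6
```

View pics/v2.png

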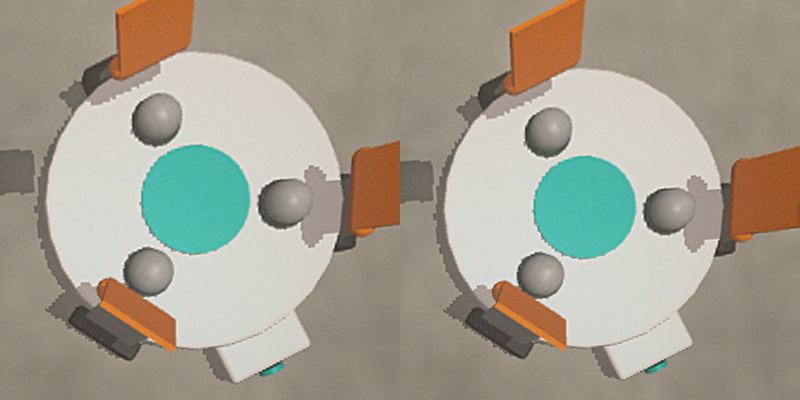

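Fitting the balls and disc gives turntable centre (0.4886,-0.1668) and ball angles 26.9/146.9/-93.1 deg. The plate therefore needs a turn of -28.9 deg, which is +2.89 in tool z. I'll pre-turn +0.95 so the fingers end up between the clips.

Emit:
move_arm(targets=[[[5,55,0],[0,0,0.5],-1],[[10,110,0],[0,0,0.95],-1],[[14,152,20],[0,0,0.95],-1],[[14,152,60],[0,0,0.95],-1],[[14,152,60],[0,0,0.95],-1]])

```text
clock: 3.35
tcp_pos: [0.47, 0.0927, 0.1493]
orientation: [-0.003, 0.033, 0.999, -0.0]
wrist_force: [-0.1, -0.4, -0.2]
finger_gap: 0.0857
grip_force: 0.0
```

```bash
python3 - <<'E'
from h import *
rel([.4727,.0912,.041],np.radians(176))
p,r=pose(); w=env.read_camera('wrist')
print([(np.round(x['centre'],4).tolist(),round(x['confidence'],2)) for x in env.landmark_of('three_arm_hub',w)])
E
```

```text
shift [ -3.4  -1.3 108.3] turn [-0.   -0.03  0.02] yaw0 176.2
[([0.4726, 0.0939, 0.0534], 0.9)]
```

Emit:
move_arm(targets=[[[-3,-1,50],[0,0,0],-1],[[-3,-1,90],[0,0,0],-1],[[-3,-1,108],[0,0,0],-1],[[-3,-1,108],[0,0,0],-1],[[-3,-1,108],[0,0,0],1]], squeeze=80)

```text
clock: 4.08
tcp_pos: [0.478, 0.0892, 0.0451]
orientation: [0.002, 0.036, 0.999, 0.0]
wrist_force: [0.7, 0.8, -0.3]
finger_gap: 0.0695
grip_force: 0.0
```

Emit:
move_arm(targets=[[[0,0,0],[0,0,0],1],[[0,0,0],[0,0,0],1],[[0,0,0],[0,0,0],1],[[0,0,0],[0,0,0],1],[[0,0,0],[0,0,0],1]])

```text
clock: 4.7
tcp_pos: [0.4773, 0.0893, 0.0446]
orientation: [0.001, 0.036, 0.999, 0.0]
wrist_force: [-1.7, 0.2, 5.9]
finger_gap: 0.0323
grip_force: 78.6
```

Emit:
move_arm(targets=[[[0,0,-20],[0,0,0],1],[[0,0,-60],[0,0,0],1],[[0,0,-100],[0,0,0],1],[[0,0,-125],[0,0,0],1],[[0,0,-125],[0,0,0],1]])

```text
clock: 5.32
tcp_pos: [0.4777, 0.0893, 0.1701]
orientation: [0.002, 0.036, 0.999, 0.0]
wrist_force: [0.6, -0.6, -3.3]
finger_gap: 0.0319
grip_force: 79.6
```

```bash
python3 - <<'E'
from h import *
rel([.4886,-.1668,.17],np.radians(176-28.9))
p,r=pose(); print(p,env.get_state()['wrist_force']); w=env.read_camera('wrist')
print([(np.round(x['centre'],4).tolist(),round(x['confidence'],2)) for x in env.landmark_of('three_arm_hub',w)])
E=cam(w,p,r); zt=p[2]+.0074-.028
v=np.hstack([rect(w,E,p[:2],zt,.1),cv2.resize(w['pixels'],(640,400))[:,120:520]]); put(v,'v3.png')
E
```

```text
shift [-2.910e+01 -2.547e+02  1.000e-01] turn [0.01 0.02 2.88] yaw0 175.9
[0.47768793 0.08933711 0.1701194 ] [ 0.63853152 -0.63928887 -3.31932762]
[([0.4727, 0.0907, 0.1758], 0.72)]
```

View pics/v3.png

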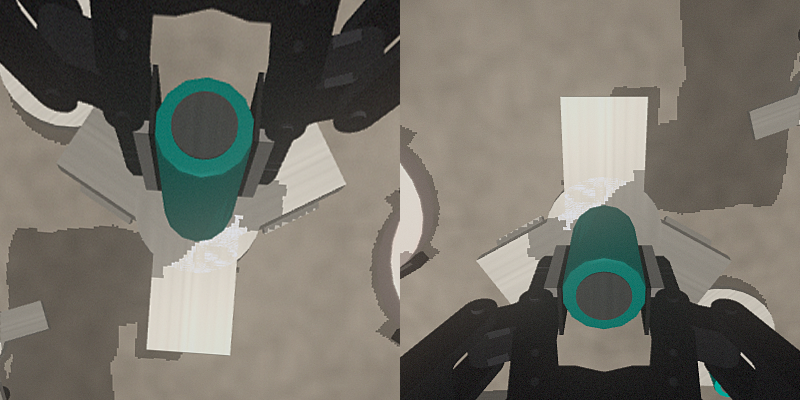

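The arm end is at (189,351) in the rectified half, so the hub sits about 4.3 mm along tool +x from the TCP, and its yaw did not change. I'll correct for that during the transfer.

Emit:
move_arm(targets=[[[-5,-50,0],[0,0,0.6],1],[[-12,-100,0],[0,0,1.2],1],[[-20,-150,0],[0,0,1.8],1],[[-27,-200,0],[0,0,2.4],1],[[-33,-240,0],[0,0,2.87],1]])

```text
clock: 6.05
tcp_pos: [0.491, -0.154, 0.1661]
orientation: [-0.002, 0.284, 0.959, 0.0]
wrist_force: [0.8, -0.7, -2.5]
finger_gap: 0.0325
grip_force: 80.1
```

```bash
python3 - <<'E'
from h import *
rel([.4922,-.1691,.13],np.radians(147))
E
```

```text
shift [ -9.4 -12.   36.1] turn [-0.   -0.02 -0.  ] yaw0 147.0
```

Emit:
move_arm(targets=[[[-9,-12,0],[0,0,0],1],[[-9,-12,10],[0,0,0],1],[[-9,-12,10],[0,0,0],1]])

```text
clock: 6.42
tcp_pos: [0.4917, -0.1656, 0.1563]
orientation: [-0.002, 0.281, 0.96, 0.001]
wrist_force: [0.4, -0.0, -2.9]
finger_gap: 0.0321
grip_force: 80.1
```

```bash
python3 - <<'E'
from h import *
rel([.4922,-.1691,.13],np.radians(147))
p,r=pose(); print(p); w=env.read_camera('wrist')
for t in ['three_arm_hub','turntable']: print([(np.round(x['centre'],4).tolist(),round(x['confidence'],2)) for x in env.landmark_of(t,w)])
put(w['pixels'],'w4.png')
E
```

```text
shift [-2.4 -2.7 26.3] turn [ 0.   -0.02  0.03] yaw0 147.3
[ 0.49174863 -0.16558218  0.15629999]
[([0.4879, -0.1585, 0.1635], 0.84)]
[]
```

View pics/w4.png

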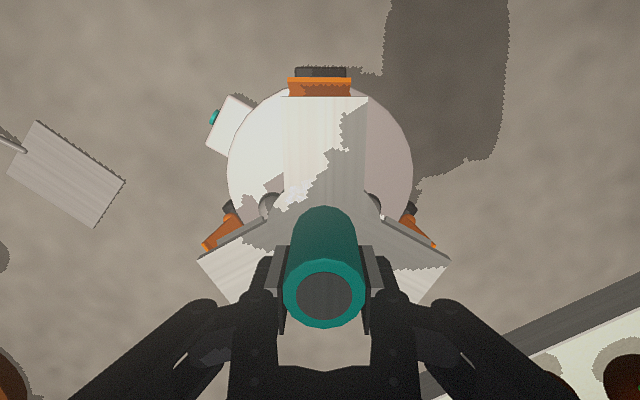

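The arm is centred over its clip to within a few mm: arm end at column 324.5, clip at 319. That matches the -2.7 mm still to go in tool y, so I'll correct it and descend.

Emit:
move_arm(targets=[[[-2,-3,0],[0,0,0],1],[[-2,-3,15],[0,0,0],1],[[-2,-3,30],[0,0,0],1],[[-2,-3,40],[0,0,0],1],[[-2,-3,46],[0,0,0],1]])

```text
clock: 7.2
tcp_pos: [0.4927, -0.1708, 0.111]
orientation: [-0.001, 0.282, 0.959, 0.0]
wrist_force: [0.8, 0.1, -2.2]
finger_gap: 0.032
grip_force: 80.1
```

```bash
python3 - <<'E'
from h import *
rel([.4922,-.1691,.076],np.radians(147)); p,r=pose(); print(p,env.get_state()['wrist_force'])
E
```

```text
shift [ 1.2  1.1 35. ] turn [-0.   -0.01  0.02] yaw0 147.2
[ 0.49267445 -0.17076071  0.111004  ] [ 0.75836131  0.13270634 -2.24421532]
```

Emit:
move_arm(targets=[[[1,1,6],[0,0,0],1],[[1,1,11],[0,0,0],1],[[1,1,16],[0,0,0],1],[[1,1,20],[0,0,0],1]])

```text
clock: 7.7
tcp_pos: [0.494, -0.1701, 0.0932]
orientation: [0.001, 0.282, 0.959, -0.0]
wrist_force: [-1.2, -0.6, 7.5]
finger_gap: 0.0323
grip_force: 80.3
```

Emit:
move_arm(targets=[[[0,0,4],[0,0,0],1],[[0,0,8],[0,0,0],1],[[0,0,11],[0,0,0],1],[[0,0,11],[0,0,0],1]])

```text
clock: 8.2
tcp_pos: [0.493, -0.1696, 0.0809]
orientation: [-0.0, 0.282, 0.959, 0.0]
wrist_force: [1.6, -1.7, -2.2]
finger_gap: 0.0323
grip_force: 80.6
```

Emit:
move_arm(targets=[[[0,0,2],[0,0,0],1],[[0,0,4],[0,0,0],1],[[0,0,6],[0,0,0],1],[[0,0,6],[0,0,0],1]])

```text
clock: 8.7
tcp_pos: [0.4929, -0.1703, 0.0754]
orientation: [0.0, 0.283, 0.959, -0.001]
wrist_force: [-1.5, -4.3, -0.2]
finger_gap: 0.0322
grip_force: 80.4
```

Emit:
move_arm(targets=[[[0,0,1],[0,0,0],1],[[0,0,2],[0,0,0],1],[[0,0,3],[0,0,0],1],[[0,0,3],[0,0,0],1]])

```text
clock: 9.2
tcp_pos: [0.4931, -0.1704, 0.0752]
orientation: [0.001, 0.282, 0.959, -0.001]
wrist_force: [-8.3, -0.3, 20.1]
finger_gap: 0.0325
grip_force: 82.5
```

It hits a hard stop at TCP z 0.0752, where home was expected at 0.0756, so it is seated. Releasing.

Emit:
move_arm(targets=[[[0,0,-3],[0,0,0],1],[[0,0,-3],[0,0,0],-0.2],[[0,0,-3],[0,0,0],-0.6],[[0,0,-3],[0,0,0],-0.6],[[0,0,-3],[0,0,0],-0.6]])

```text
clock: 9.82
tcp_pos: [0.4931, -0.1694, 0.0752]
orientation: [-0.0, 0.282, 0.959, 0.0]
wrist_force: [-0.1, 0.3, 0.6]
finger_gap: 0.0683
grip_force: 0.0
```

Emit:
move_arm(targets=[[[0,0,0],[0,0,0],-0.6],[[0,0,-15],[0,0,0],-0.6],[[0,0,-50],[0,0,0],-0.6],[[0,0,-100],[0,0,0],-0.6],[[0,0,-130],[0,0,0],-0.6]])

```text
clock: 10.45
tcp_pos: [0.4938, -0.1701, 0.209]
orientation: [0.002, 0.282, 0.959, -0.0]
wrist_force: [0.2, 0.6, -0.0]
finger_gap: 0.0683
grip_force: 0.0
```

Emit:
move_arm(targets=[[[30,30,-10],[0,0,0],-0.6],[[60,70,-20],[0,0,0],-0.6],[[60,110,-20],[0,0,0],-0.6],[[60,110,-20],[0,0,0],-0.6]])

```text
clock: 10.95
tcp_pos: [0.5031, -0.0429, 0.2267]
orientation: [0.001, 0.28, 0.96, 0.0]
wrist_force: [0.1, 0.1, -1.1]
finger_gap: 0.0682
grip_force: 0.0
```

```bash
python3 - <<'E'
from h import *
p,r=pose(); print(p); w=env.read_camera('wrist'); s=env.read_camera('scene')
for c in (w,s): 
  for t in ['three_arm_hub','round_hub','four_arm_hub','turntable']: print(t,[(np.round(x['centre'],4).tolist(),round(x['confidence'],2)) for x in env.landmark_of(t,c)])
v=np.hstack([cv2.resize(s['pixels'][160:260,270:390],(400,333)),cv2.resize(w['pixels'],(400,250),interpolation=cv2.INTER_AREA).copy()[:250] if 0 else cv2.resize(w['pixels'],(400,333))]); put(v,'v5.png')
E
```

```text
[ 0.50307976 -0.04285894  0.22671912]
three_arm_hub [([0.4882, -0.1642, 0.0824], 0.91)]
round_hub [([0.6791, 0.1978, 0.0512], 0.86)]
four_arm_hub []
turntable [([0.4909, -0.1704, 0.0024], 0.96), ([0.6764, 0.2, 0.0503], 0.38)]
three_arm_hub [([0.492, -0.1666, 0.0816], 0.77), ([0.2529, 0.3936, 0.0538], 0.63), ([0.4182, 0.2921, 0.051], 0.32)]
round_hub [([0.6778, 0.2014, 0.0514], 0.69)]
four_arm_hub [([0.4196, 0.2937, 0.0522], 0.86)]
turntable [([0.4713, -0.6743, -0.001], 0.92), ([0.4852, -0.1665, -0.0018], 0.55)]
```

View pics/v5.png

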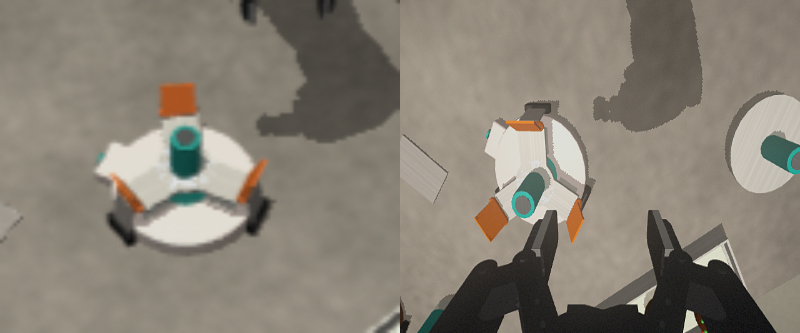

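The plate sits level with an arm under each clip, hub upright at (185,155) in the scene crop, at about z 0.082 on the axis. The other plates haven't moved and the gripper is clear.

```bash
python3 -c "
from workcell import env
print(env.hand_in())"
```

```text
the job is handed in; nothing more can be done
None
```

The three-armed plate is on the white turntable, pressed down under its clips and released. The last look had its hub on the axis within measurement error, about 82 mm up and level, with the other two plates unmoved. I've handed the job in at about 11 s, but no verdict came back.

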